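# Hold the crate's end board for screwing

### The arm

A 6-joint arm with a two-finger parallel gripper is mounted at the origin on the work surface. World frame = base frame: x ahead of the robot, y to its left, z up, the work surface at z = 0. Lengths are in mm, angles in rad, forces in N, time in s.
With the tool pointing down it reaches from about 275 to 1000 mm from the base axis. Payload 8.4 kg.
Tool frame: the origin (TCP) lies between the finger pads; the fingertips stand 22 mm ahead of it and the grasp point (between the pads) lies 3 mm ahead of it (r.nose_length is the z of the fingertips in the tool frame, in mm); z points along the fingers, y is the line along which they close (so a half turn about z gives the same grasp; the last joint's range is limited). The gripper opens to 85 mm and grips with 20 to 120 N. Pads are 22 mm wide; open, the fingers measure 114 mm over their backs; the gripper's body (76 mm by 85 mm) begins 54 mm behind the grasp point. The pads swing forward as they close: fully open they stand 13 mm farther back than shut.
Start: joints at [-1.223, 0.353, 1.633, -0, 1.155, -0.002], TCP at [214.192, -587.154, 253.281] pointing down, gripper open.
Joint ranges: [-2.63, 2.63], [-0.92, 2.1], [0.06, 2.66], [-1.3, 4.44], [0, 2.69], [-3.02, 3.02]. Speed limits (rad/s): [2.22, 2.22, 2.79, 3.14, 3.14, 3.14].

### API

Orientations are given as [roll, pitch, yaw] about the fixed x, y, z axes, in that order (R = Rz(yaw) Ry(pitch) Rx(roll)).
In Python, from rig import r, cams gives the robot as it stands.
- The arm moves only by the shell command python3 -m handwheel 'ROWS' [FORCE]. ROWS is rows parted by semicolons, their numbers by spaces, 1 to 5 of them, each of 7 numbers: a rotation vector rx, ry, rz in rad, then dx, dy, dz in mm, then the opening from 0.0 (shut) to 1.0 (fully open); each row shifts and turns the commanded pose from where the row before left it, along the tool's axes as they then stand; what a row does not reach is not made up. A row lasts 1/12 s, in which the tool goes at most 41.7 mm and 0.125 rad, less where a joint would pass 70% of its speed; a pose out of reach is approached as far as the arm can. The fingers move at their own pace and stop on an object; FORCE is the grip in N (left out, the last holds). Time passes only in rows, so rows that do not move let the fingers close. It prints the time, the measured TCP pose, the force, the opening and the grip force at its end.
- r.sense(): the state, without advancing time (a new reading comes with each control period).
- cams.grab_frame(name): name is "scene" or "top" or "wrist"; returns the picture (420x560x3 uint8, red, green, blue); there is no depth.
- cams.camera_params(name): a dict with "fx", "fy", "cx", "cy" (pixels), "dist_coeffs" ([k1, k2, p1, p2, k3] as OpenCV has them; the pictures are not rectified), "rvec" (rotation vector, rad) and "tvec" (3), from world to camera coordinates, as OpenCV has them. Camera axes: x right, y down, z forward; pixel columns grow to the right and rows downward; lengths in mm; the calibration is good to about 2 mm. A picture is of the moment at which its call begins: read the wrist's pose just before it. camera_params takes no time and is no camera call; for the wrist camera it gives the pose at the moment of the call.
- r.sign_off(): hands the job in; it is judged then, once.
The state is a dict: "clock": time; "qpos": joint angles; "qvel": joint speeds; "joint_efforts": joint torques, N m; "eef_pos": TCP position; "tcp_rot": TCP orientation; "contact_force": force on the tool from outside, world axes, zero at the start; "wrist_torque": the same for the moment, N m; "opening": opening from 0.0 (shut) to 1.0 (fully open); "grasp_force": force on a finger pad.
Only numpy, scipy, OpenCV 4.12 (cv2) and the standard library are available. Lean on these libraries where they do the work, as an engineer would, in place of code of your own. Each camera call takes 0.05 s, during which the arm holds its last target. There are 200 camera calls.

### The job

The wooden storage crate from the laundry shelf is being screwed together on the worktop and its near end is still open. Take the loose end board (the one with the hand slot), stand it upright across the open end, flush with the sides and the bottom, and press it squarely against the crate with a steady push of about 12 N, never ramming it, so that I can drive the screws. Keep that push on for a good three seconds and finish while still holding it there; leave the low plain divider, the tools and the screw tin where they are.

Things in the scene. Friction and masses are not known exactly. Their poses are not given: they have to be found in the camera images.
- crate: fixed wooden crate, near end open: 240 mm wide, 90 high; side walls 12 mm thick, 250 long, 24 x 18 posts in the corners; floor top 16 mm above its underside. Clear inside for 130 mm from the open end. Origin: middle of the open end, in the plane of the side walls' end faces, at the underside, 12 mm above the worktop; x points into the crate, y along the end, z up.
- base: the plywood assembly board under the crate, 260 mm wide, 12 thick, screwed to the worktop. It reaches 45 mm out in front of the open end, so the end board stands on it. At the crate's far end two clamps, up to 130 mm above the worktop from 230 mm inside the crate on, hold it to a batten. Origin: at worktop level under the crate's origin, same axes.
- end_board: loose end board, same wood, 18 mm thick (x), 240 long (y), 90 high (z), 0.13 to 0.25 kg, standing on its long edge on the worktop beside the crate. Hand slot 80 mm long through its middle, 38 to 60 mm above its underside, solid rim above. Either face may go home. Origin: centre of its underside; home it is at x -9 mm, y 0, z 0 in the crate's frame. Board and crate are stiff, no spring.
- divider: a plain board without a slot, same wood, 18 x 216 x 60 mm high, standing on its long edge on the other side of the crate; not wanted now. Origin: centre of its underside; x is its thickness, y its length.
- screw_tin: a closed round aluminium tin of screws, 66 mm across, 46 mm high, between the robot and the crate. Origin: centre of its underside.
- driver: a cordless driver lying on its side, its body and bit 165 mm along x, its handle 135 mm along -y, 42 mm high, near the robot. Origin: underside of the middle of its motor body.
- tape: a tape measure, 64 x 34 x 62 mm high, standing inside the far half of the crate. Origin: centre of its underside.
- square: a try square lying flat near the robot: wooden stock 110 mm long (its y) and 14 mm high, thin steel blade reaching 159 mm along its x. Origin: centre of the stock's underside.
Not all that is in view belongs to the job. Leave any yellow look-alike of the end_board alone.

How it is judged:
By the outcome, as a careful person would: the job done as asked, in the order asked, and still so for the second after the job is handed in, while the arm keeps its last pose, push and grip.
It also fails if it takes over 58 s, if anything falls off the work surface, if the arm or the gripper's body presses on something with over 40 N, if the wrist force passes 120 N, or if a joint passes its speed limit or range.

## Working session

There is one attempt and no reset: what is moved stays moved. The work goes in short steps, Python scripts to look and compute and a shell command to move; the robot and the scene stay as the last step left them, time stands still between calls to the robot, and variables do not carry over. Pictures are saved under pics/ and viewed, at most 10 in all, crops included, and the job is handed in when it is done.

```bash
ls; mkdir -p pics; python3 - <<'E'
from rig import r,cams
import cv2,numpy as np
for n in("scene","top"):
    im=cams.grab_frame(n); cv2.imwrite(f"pics/{n}0.png",im[:,:,::-1])
    p=cams.camera_params(n); R=cv2.Rodrigues(np.array(p["rvec"],float))[0]
    print(n,p["fx"],p["cx"],p["cy"],p["dist_coeffs"],(-R.T@np.array(p["tvec"],float).ravel()).round(1))
print(r.sense())
E
```

```text
pics
scene 489.10418204774516 277.6835258431348 204.80868689459373 [-0.17083984  0.          0.          0.          0.        ] [1408.4  643.7 1123.5]
top 516.5509396410022 285.2391297558885 215.48942452663465 [-0.06661863  0.          0.          0.          0.        ] [ 333.1    9.9 1725. ]
{'clock': 0.1, 'qpos': array([-1.22342441e+00,  3.53569292e-01,  1.63407107e+00,  9.05214178e-07,
        1.15522232e+00, -2.42990770e-03]), 'qvel': array([-0.00038447, -0.0030648 , -0.00088883, -0.00107083, -0.0006804 ,
       -0.00081516]), 'joint_efforts': array([-1.07866919e-03, -6.06355762e+01, -3.42817605e+01, -1.01127096e-04,
        4.00552250e-03, -3.29153340e-05]), 'eef_pos': array([ 214.03676943, -586.76811865,  252.63790508]), 'tcp_rot': array([-3.14032264e+00, -3.91373406e-06,  3.49801453e-01]), 'contact_force': array([ 0.93480253, -0.09446029,  0.16156248]), 'wrist_torque': array([-0.01760919,  0.00225267, -0.04393081]), 'grasp_force': 0.0, 'opening': 0.9989879958719132}
```

View pics/top0.png

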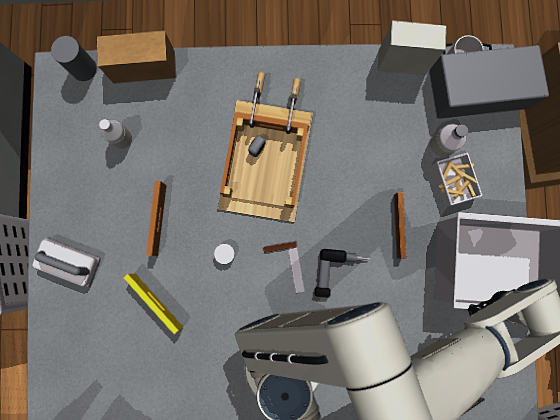

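View pics/scene0.png

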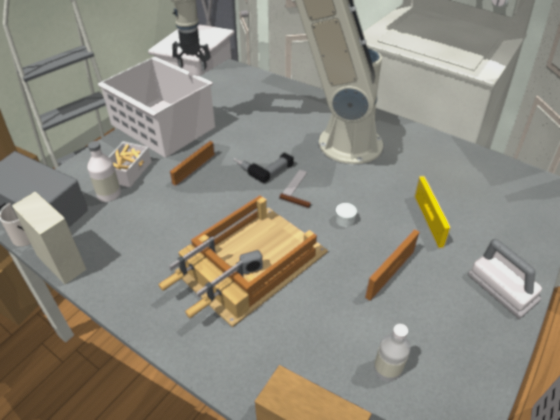

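Top view: brown boards at (156,218) and (399,225), a yellow board with a slot at (153,304), the crate at (266,160) with its open end facing the robot, and the tin at (224,254). Scene view: the same boards at (393,264), (193,163) and (432,211).

Candidates for the end board: the left brown board at scene (393,264), the right brown board at (193,163), which looks shorter and lower, and the yellow look-alike at (432,211). The left brown one fits the description. I'll check it in one close crop.

```bash
cat > h.py <<'E'
import cv2,numpy as np
from rig import r,cams
def ray(n,px,p=None):
    p=p or cams.camera_params(n); K=np.array([[p["fx"],0,p["cx"]],[0,p["fy"],p["cy"]],[0,0,1.]])
    R=cv2.Rodrigues(np.array(p["rvec"],float))[0]; t=np.array(p["tvec"],float).ravel()
    u=cv2.undistortPoints(np.array(px,float).reshape(-1,1,2),K,np.array(p["dist_coeffs"],float)).reshape(-1,2)
    return -R.T@t, np.c_[u,np.ones(len(u))]@R
def onz(n,px,z,p=None):
    c,d=ray(n,px,p); return c+d*((z-c[2])/d[:,2])[:,None]
E
python3 - <<'E'
from h import *
s=cv2.imread("pics/scene0.png");t=cv2.imread("pics/top0.png")
f=lambda im,x,y,w,h,W,H:cv2.resize(im[y:y+h,x:x+w],(W,H),interpolation=cv2.INTER_CUBIC)
a=np.hstack([f(s,350,220,80,90,267,300),f(s,160,130,80,90,267,300),f(t,130,170,50,100,150,300)])
b=f(t,205,60,120,180,200,300); b=np.hstack([b,f(s,170,190,160,130,369,300),f(t,380,180,38,100,115,300)])
w=max(a.shape[1],b.shape[1]);pad=lambda q:np.pad(q,((0,0),(0,w-q.shape[1]),(0,0)))
cv2.imwrite("pics/crop1.png",np.vstack([pad(a),pad(b)]))
hsv=cv2.cvtColor(t,cv2.COLOR_BGR2HSV)
m=cv2.inRange(hsv,(3,120,40),(16,255,255))
for c in cv2.findContours(m,cv2.RETR_EXTERNAL,cv2.CHAIN_APPROX_NONE)[0]:
    if cv2.contourArea(c)>150: print(cv2.contourArea(c),cv2.boxPoints(cv2.minAreaRect(c)).round(1).tolist())
E
```

```text
1154.5 [[536.0, 344.0], [559.0, 344.0], [559.0, 407.0], [536.0, 407.0]]
2791.5 [[-0.0, 309.0], [27.0, 309.0], [27.0, 419.0], [0.0, 419.0]]
297.0 [[396.8999938964844, 192.10000610351562], [402.5, 191.8000030517578], [405.70001220703125, 257.0], [400.20001220703125, 257.20001220703125]]
651.5 [[145.8000030517578, 254.60000610351562], [154.6999969482422, 180.39999389648438], [166.1999969482422, 181.6999969482422], [157.3000030517578, 256.0]]
366.0 [[276.0, 204.60000610351562], [290.6000061035156, 120.4000015258789], [308.3999938964844, 123.5], [293.79998779296875, 207.6999969482422]]
312.0 [[251.60000610351562, 125.5999984741211], [253.5, 114.19999694824219], [287.70001220703125, 119.9000015258789], [285.79998779296875, 131.3000030517578]]
453.5 [[210.3000030517578, 192.10000610351562], [235.39999389648438, 109.5], [250.8000030517578, 114.30000305175781], [225.6999969482422, 196.8000030517578]]
30468.5 [[0.0, 0.0], [559.0, 0.0], [559.0, 219.0], [0.0, 219.0]]
```

View pics/crop1.png

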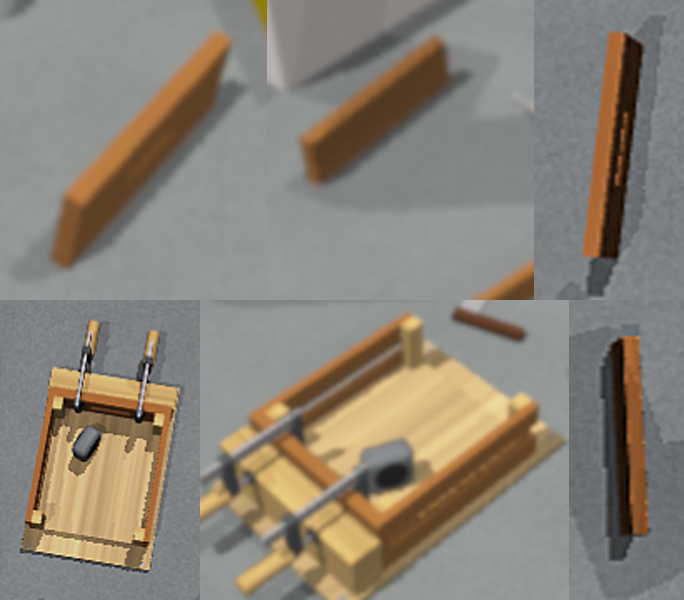

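The crop confirms it: the left brown board shows a hand slot (top px about (154,222)) and is longer and taller. The right board is plain and low, so it is the divider, and the yellow one is the look-alike. Next I'll measure the board and the crate.

```bash
python3 - <<'E'
from h import *
t=cv2.imread("pics/top0.png"); hsv=cv2.cvtColor(t,cv2.COLOR_BGR2HSV)
print("tophsv",[hsv[y,x].tolist() for x,y in[(154,215),(158,215),(151,235),(402,225),(398,225),(226,165),(303,165),(265,215)]])
for name,(x0,y0,x1,y1),z,vmin in[("end",(140,170,175,265),90,120),("div",(385,180,412,265),60,120)]:
    m=cv2.inRange(hsv,(3,120,vmin),(18,255,255)); k=np.zeros_like(m);k[y0:y1,x0:x1]=m[y0:y1,x0:x1]
    c=max(cv2.findContours(k,cv2.RETR_EXTERNAL,cv2.CHAIN_APPROX_NONE)[0],key=cv2.contourArea)
    b=cv2.boxPoints(cv2.minAreaRect(c)); P=onz("top",b,z)[:,:2]
    print(name,cv2.contourArea(c),b.round(1).tolist(),P.round(1).tolist(),P.mean(0).round(1),np.linalg.norm(P-np.roll(P,1,0),axis=1).round(1))
# base front corners & wall near ends from crop (crop scale 200/120, 300/180)
g=lambda x,y:(x/(200/120)+205,(y-300)/(300/180)+60)
for nm,x,y,z in[("base FL",21,552,12),("base FR",150,571,12),("post L near",36,524,102),("post R near",155,541,102)]:
    print(nm,g(x,y),onz("top",[g(x,y)],z).round(1))
tin=cv2.inRange(hsv,(0,0,190),(180,60,255))
E
```

```text
tophsv [[13, 174, 167], [11, 172, 43], [13, 173, 168], [13, 178, 142], [13, 223, 16], [13, 177, 170], [17, 103, 164], [18, 104, 210]]
end 310.5 [[145.8000030517578, 254.60000610351562], [154.5, 180.5], [159.8000030517578, 181.10000610351562], [151.0, 255.1999969482422]] [[378.7, 422.5], [615.1, 394.8], [612.7, 378.0], [376.4, 406.0]] [495.7 400.3] [ 16.7 238.   17.  237.9]
div 267.0 [[397.29998779296875, 192.0], [402.5, 191.8000030517578], [405.5, 257.0], [400.29998779296875, 257.20001220703125]] [[564.2, -390.7], [564.7, -407.9], [351.5, -407.9], [351.2, -390.9]] [ 457.9 -399.4] [213.   17.2 213.2  17. ]
base FL (217.6, 211.2) [[519.9 202.4  12. ]]
base FR (295.0, 222.6) [[475.7 -54.5  12. ]]
post L near (226.6, 194.4) [[562.9 163.2 102. ]]
post R near (298.0, 204.6) [[525.2 -62.1 102. ]]
```

The board and divider sizes agree with the description (238×17 and 213×17, both reading about 1 px small). The base front edge measures 260.7 mm against 260. The crate yaw is about -0.17 with its origin at about (542,66). I'll refine this with the wrist camera on the way, starting with where it is mounted.

```bash
cat >> h.py <<'E'
from scipy.spatial.transform import Rotation as Ro
def go(x,y,z,yaw=None,roll=np.pi,pitch=0):
    s=r.sense(); R=Ro.from_euler("xyz",s["tcp_rot"]); d=R.inv().apply(np.array([x,y,z])-s["eef_pos"])
    T=Ro.from_euler("xyz",[roll,pitch,s["tcp_rot"][2] if yaw is None else yaw])
    print("t",round(s["clock"],2),"pos",s["eef_pos"].round(1),"rpy",s["tcp_rot"].round(4),"-> tool d",d.round(2),"rotvec",(R.inv()*T).as_rotvec().round(4))
E
python3 - <<'E'
from h import *
s=r.sense();p=cams.camera_params("wrist");R=cv2.Rodrigues(np.array(p["rvec"],float))[0];c=-R.T@np.array(p["tvec"],float).ravel()
T=Ro.from_euler("xyz",s["tcp_rot"]).as_matrix()
print("cam in tool",(T.T@(c-s["eef_pos"])).round(1),"axes in tool\n",(T.T@R.T).round(3),p["fx"],p["dist_coeffs"])
go(440,80,420,0.35)
E
```

```text
cam in tool [  80.4    1.1 -120.2] axes in tool
 [[ 0.001 -0.949 -0.316]
 [ 1.     0.     0.001]
 [-0.001 -0.316  0.949]] 364.2210266484246 [0.02479683 0.         0.         0.         0.        ]
t 0.1 pos [ 214.  -586.8  252.6] rpy [-3.1403 -0.      0.3498] -> tool d [ 440.79 -549.16 -166.66] rotvec [-0.0013 -0.     -0.0002]
```

```bash
A='0 0 0 24 -31 -9 1'; 
python3 -m handwheel '0 0 0 24 -30 -10 1;0 0 0 24 -30 -10 1;0 0 0 24 -30 -10 1;0 0 0 24 -30 -10 1;0 0 0 24 -30 -10 1'
python3 -m handwheel '0 0 0 24 -30 -10 1;0 0 0 24 -30 -10 1;0 0 0 24 -30 -10 1;0 0 0 24 -30 -10 1;0 0 0 24 -30 -10 1'
python3 -m handwheel '0 0 0 24 -30 -10 1;0 0 0 24 -30 -10 1;0 0 0 24 -30 -10 1;0 0 0 24 -30 -10 1;0 0 0 24 -30 -10 1'
python3 -m handwheel '0 0 0 24 -30 0 1;0 0 0 24 -30 0 1;0 0 0 24 -30 0 1;0 0 0 0 0 0 1;0 0 0 0 0 0 1'
python3 -m handwheel '0 0 .117 0 0 0 1;0 0 .117 0 0 0 1;0 0 .117 0 0 0 1;0 0 .117 0 0 0 1;0 0 0 0 0 0 1'
python3 - <<'E'
from h import *
go(470,80,400,-0.117)
cv2.imwrite("pics/w1.png",cams.grab_frame("wrist")[:,:,::-1])
import json;p=cams.camera_params("wrist");json.dump({k:np.asarray(v).tolist() for k,v in p.items()},open("w1.json","w"))
E
```

```text
clock: 0.52
eef_pos: [275.5, -403.2, 303.2]
tcp_rot: [-3.141, 0.0, 0.349]
contact_force: [0.5, -0.7, 0.7]
opening: 1.003
grasp_force: 0.0
clock: 0.93
eef_pos: [336.7, -221.2, 353.6]
tcp_rot: [-3.142, -0.0, 0.349]
contact_force: [1.1, 0.9, 0.1]
opening: 1.001
grasp_force: 0.0
clock: 1.35
eef_pos: [398.0, -39.1, 403.8]
tcp_rot: [3.141, -0.0, 0.35]
contact_force: [1.1, -1.0, 0.3]
opening: 1.001
grasp_force: 0.0
clock: 1.77
eef_pos: [434.9, 69.9, 402.8]
tcp_rot: [-3.141, 0.001, 0.354]
contact_force: [-0.1, -0.1, -0.3]
opening: 0.998
grasp_force: 0.0
clock: 2.18
eef_pos: [434.5, 66.9, 403.1]
tcp_rot: [3.141, 0.0, -0.125]
contact_force: [-1.0, 0.1, 0.1]
opening: 1.0
grasp_force: 0.0
t 2.18 pos [434.5  66.9 403.1] rpy [ 3.1411e+00  4.0000e-04 -1.2510e-01] -> tool d [ 33.56 -17.41   3.1 ] rotvec [ 0.0005  0.0004 -0.0081]
```

View pics/w1.png

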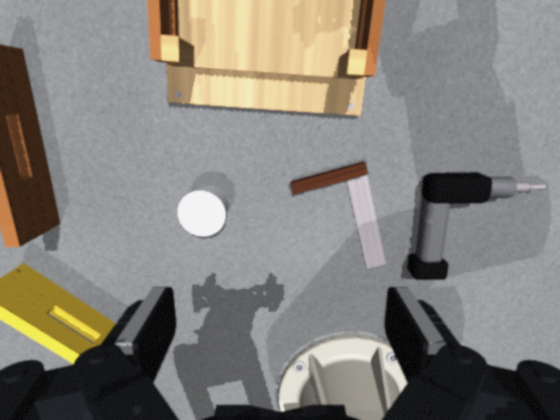

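The wrist view shows the base front corners near (168,104) and (361,117), the wall end tops near (151,60) and (376,74), the end board's slot at (18,145), the tin at (201,213), and the square and driver below. I'll zoom in on the open end for exact corners.

```bash
python3 - <<'E'
import cv2
im=cv2.imread("pics/w1.png"); cv2.imwrite("pics/w1c.png",cv2.resize(im[30:125,140:390],None,fx=3.2,fy=3.2,interpolation=cv2.INTER_CUBIC))
E
```

```text
(no output)
```

View pics/w1c.png

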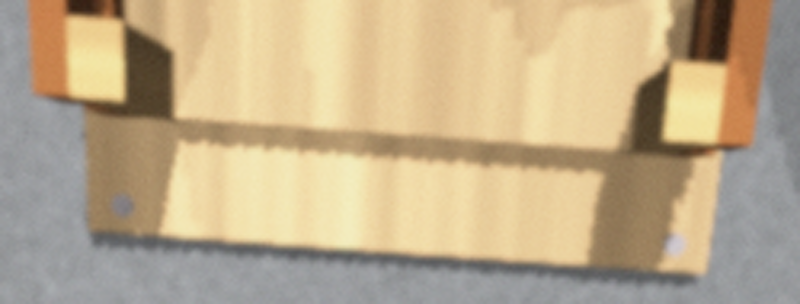

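```bash
python3 - <<'E'
from h import *
import json; p=json.load(open("w1.json"))
f=lambda q:[((x+.5)/3.2-.5+140,(y+.5)/3.2-.5+30) for x,y in q]
b=onz("w",f([(91,234),(703,274)]),12,p)[:,:2]; w=onz("w",f([(33,94),(753,147)]),102,p)[:,:2]; fl=onz("w",f([(175,121),(610,152)]),28,p)[:,:2]
for n,q in(("base",b),("wall",w),("floor",fl)):
    d=q[0]-q[1]; yaw=np.arctan2(-d[0],d[1]); m=q.mean(0); print(n,q.round(1).tolist(),"len",np.linalg.norm(d).round(1),"yaw",yaw.round(4),"mid",m.round(1), "mid+45",(m+45*np.array([np.cos(yaw),np.sin(yaw)])).round(1))
# end board from wrist: top z=90 near end corners, bottom etc.
im=cv2.imread("pics/w1.png");hsv=cv2.cvtColor(im,cv2.COLOR_BGR2HSV)
go(495.7,400.3,300,-0.117)
E
```

```text
base [[523.1, 204.6], [477.4, -48.1]] len 256.8 yaw -0.1789 mid [500.3  78.3] mid+45 [544.5  70.3]
wall [[566.9, 187.9], [523.0, -48.1]] len 240.1 yaw -0.1838 mid [544.9  69.9] mid+45 [589.2  61.7]
floor [[560.4, 158.2], [529.4, -10.4]] len 171.5 yaw -0.1819 mid [544.9  73.9] mid+45 [589.1  65.8]
t 2.23 pos [434.6  67.1 403.2] rpy [ 3.1412e+00  3.0000e-04 -1.1770e-01] -> tool d [  21.55 -338.16  103.03] rotvec [ 0.0004  0.0003 -0.0007]
```

The arm was still settling during that picture (yaw moved from -0.125 to -0.118), so I'll retake it at rest and use the same corner features.

```bash
python3 -m handwheel '0 0 0 0 0 0 1;0 0 0 0 0 0 1' ; python3 - <<'E'
from h import *
import json
p=cams.camera_params("wrist");s=r.sense();im=cams.grab_frame("wrist")[:,:,::-1].copy();s2=r.sense()
print(s["eef_pos"],s["tcp_rot"],s2["tcp_rot"],s2["eef_pos"])
cv2.imwrite("pics/w2.png",im);json.dump({k:np.asarray(v).tolist() for k,v in p.items()},open("w2.json","w"))
old=cv2.imread("pics/w1.png")
# rough shift of picture via phase correlation on the crate patch
a=cv2.cvtColor(old,cv2.COLOR_BGR2GRAY)[20:125,140:390].astype(np.float32);b=cv2.cvtColor(im,cv2.COLOR_BGR2GRAY)[20:125,140:390].astype(np.float32)
print(cv2.phaseCorrelate(a,b,cv2.createHanningWindow(a.shape[::-1],cv2.CV_32F)))
cv2.imwrite("pics/w2c.png",cv2.resize(im[30:125,140:390],None,fx=3.2,fy=3.2,interpolation=cv2.INTER_CUBIC))
E
```

```text
clock: 2.4
eef_pos: [434.8, 67.6, 403.3]
tcp_rot: [3.141, 0.0, -0.116]
contact_force: [-0.8, 0.3, 0.2]
opening: 0.995
grasp_force: 0.0
[434.84028819  67.64624405 403.25680497] [ 3.14149442e+00  7.00058162e-05 -1.15820795e-01] [ 3.14152293e+00 -4.93247935e-05 -1.16310513e-01] [434.88853397  67.77924043 403.30650492]
((1.5830252298416951, 0.2655295688063717), 0.9878074756198459)
```

View pics/w2c.png

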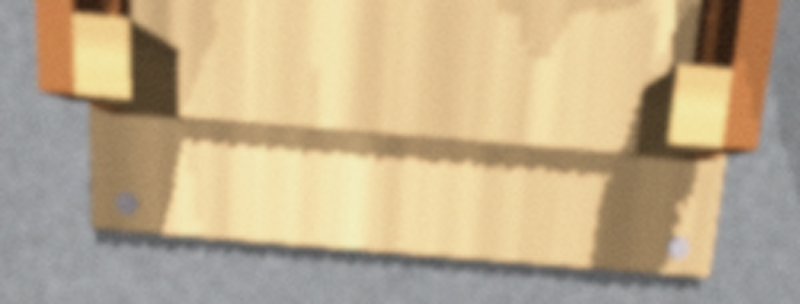

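```bash
python3 - <<'E'
from h import *
import json; p=json.load(open("w2.json"))
f=lambda q:[((x+.5)/3.2-.5+140,(y+.5)/3.2-.5+30) for x,y in q]
b=onz("w",f([(96,232),(709,277)]),12,p)[:,:2]; w=onz("w",f([(39,92),(757,150)]),102,p)[:,:2]
for n,q in(("base",b),("wall",w)):
    d=q[0]-q[1]; yaw=np.arctan2(-d[0],d[1]); m=q.mean(0); print(n,q.round(1).tolist(),"len",np.linalg.norm(d).round(1),"yaw",yaw.round(4),"mid",m.round(1), "mid+45",(m+45*np.array([np.cos(yaw),np.sin(yaw)])).round(1))
def edge(im,name,cols,rng,z,p=None):   # lowest strong saturation drop in each column, subpixel
    S=cv2.GaussianBlur(cv2.cvtColor(im,cv2.COLOR_BGR2HSV)[:,:,1],(3,3),0).astype(float); pts=[]
    for c in cols:
        lo,hi=rng(c); g=np.diff(S[lo:hi,c]); i=int(np.argmin(g)); 
        if 0<i<len(g)-1:
            den=g[i-1]-2*g[i]+g[i+1]; pts.append((c,lo+i+.5+(0.5*(g[i-1]-g[i+1])/den if den else 0)))
    P=onz(name,pts,z,p)[:,:2]; vx,vy,x0,y0=cv2.fitLine(P.astype(np.float32),cv2.DIST_HUBER,0,.01,.01).ravel()
    if vy<0: vx,vy=-vx,-vy
    print(name,"front edge yaw",np.arctan2(-vx,vy).round(4),"point",x0.round(1),y0.round(1),"resid",np.median(abs((P-[x0,y0])@[vy,-vx])).round(2))
edge(cv2.imread("pics/w2.png"),"wrist",range(176,356,4),lambda c:(int(94+(c-170)*.073),int(112+(c-170)*.073)),12,p)
edge(cv2.imread("pics/top0.png"),"top",range(222,292),lambda c:(int(206+(c-218)*.145),int(217+(c-218)*.145)),12)
E
```

```text
base [[523.7, 203.3], [476.4, -49.8]] len 257.4 yaw -0.1847 mid [500.1  76.8] mid+45 [544.3  68.5]
wall [[567.3, 186.8], [522.4, -48.6]] len 239.7 yaw -0.1885 mid [544.9  69.1] mid+45 [589.1  60.6]
wrist front edge yaw -0.1892 point 506.5 112.1 resid 0.13
top front edge yaw -0.1843 point 495.1 43.0 resid 0.8
```

The crate origin is about (544.7, 69.0) with yaw about -0.187: the wall width reads 239.7, and the two views give -0.184 and -0.189. Now to above the end board for a close look.

```bash
python3 -m handwheel '0 0 0 2 -37 10 1;0 0 0 2 -37 10 1;0 0 0 2 -37 10 1;0 0 0 2 -37 10 1;0 0 0 2 -37 10 1'
python3 -m handwheel '0 0 0 2 -37 10 1;0 0 0 2 -37 10 1;0 0 0 2 -37 10 1;0 0 0 2 -37 10 1;0 0 0 3 -4 10 1'
python3 -m handwheel '0 0 0 0 0 0 1;0 0 0 0 0 0 1;0 0 0 0 0 0 1;0 0 0 0 0 0 1'
python3 - <<'E'
from h import *
import json
go(495.7,400.3,300,-0.117)
p=cams.camera_params("wrist");im=cams.grab_frame("wrist")[:,:,::-1].copy();cv2.imwrite("pics/w3.png",im);json.dump({k:np.asarray(v).tolist() for k,v in p.items()},open("w3.json","w"))
hsv=cv2.cvtColor(im,cv2.COLOR_BGR2HSV);m=cv2.inRange(hsv,(3,120,120),(18,255,255))
for c in cv2.findContours(m,cv2.RETR_EXTERNAL,cv2.CHAIN_APPROX_NONE)[0]:
    if cv2.contourArea(c)>400:
        b=cv2.boxPoints(cv2.minAreaRect(c));P=onz("w",b,90,p)[:,:2];e=P-np.roll(P,1,0);L=e[np.argmax(np.linalg.norm(e,axis=1))]
        print(cv2.contourArea(c),b.round(1).tolist(),P.round(1).tolist(),P.mean(0).round(1),np.linalg.norm(e,axis=1).round(1),"ang",np.arctan(L[1]/L[0]).round(4))
E
```

```text
clock: 2.87
eef_pos: [466.8, 252.4, 352.9]
tcp_rot: [-3.142, -0.0, -0.117]
contact_force: [0.4, -0.4, 0.3]
opening: 1.002
grasp_force: 0.0
clock: 3.28
eef_pos: [495.7, 405.6, 302.1]
tcp_rot: [-3.139, 0.0, -0.114]
contact_force: [-0.4, -1.5, 0.1]
opening: 0.999
grasp_force: 0.0
clock: 3.62
eef_pos: [495.8, 399.2, 304.4]
tcp_rot: [-3.141, -0.001, -0.119]
contact_force: [-0.2, -0.0, -0.6]
opening: 1.0
grasp_force: 0.0
t 3.62 pos [495.8 399.2 304.4] rpy [-3.141e+00 -8.000e-04 -1.190e-01] -> tool d [-0.22 -1.03  4.36] rotvec [-0.0006 -0.0008 -0.002 ]
4395.5 [[266.0, 300.0], [266.0, 50.0], [285.0, 50.0], [285.0, 300.0]] [[377.1, 426.4], [613.5, 395.4], [611.6, 379.7], [374.7, 406.7]] [494.2 402.1] [ 19.9 238.4  15.9 238.4] ang -0.1137
1097.5 [[525.9000244140625, 72.9000015258789], [546.5, -3.4000000953674316], [562.0, 0.800000011920929], [541.4000244140625, 77.0999984741211]] [[568.8, 179.7], [623.7, 169.8], [619.1, 157.5], [563.8, 166.6]] [593.9 168.4] [14.  55.8 13.1 56.1] ang -0.1633
```

View pics/w3.png

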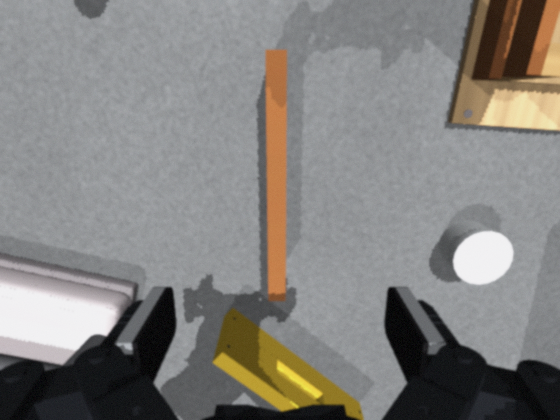

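The board's top face runs from about (277,50) to (277,300) in the picture, straight between the fingers. That puts its centre at about (494.7,401.5), agreeing with the top view, and nothing is near the fingers. I'll descend.

```bash
python3 -m handwheel '0 0 0 -1 -2 40 1;0 0 0 0 0 40 1;0 0 0 0 0 40 1;0 0 0 0 0 40 1;0 0 0 0 0 30 1'
python3 -m handwheel '0 0 0 0 0 12 1;0 0 0 0 0 12 1;0 0 0 0 0 12 1;0 0 0 0 0 0 1;0 0 0 0 0 0 1'
python3 -c "
from h import *
go(494.7,401.5,78,-0.117)"
```

```text
clock: 4.08
eef_pos: [494.3, 401.1, 111.4]
tcp_rot: [3.141, 0.001, -0.119]
contact_force: [-0.3, 0.2, -0.4]
opening: 1.003
grasp_force: 0.0
clock: 4.5
eef_pos: [495.4, 402.8, 78.2]
tcp_rot: [-3.141, -0.001, -0.118]
contact_force: [0.6, 0.7, 0.2]
opening: 1.0
grasp_force: 0.0
t 4.5 pos [495.4 402.8  78.2] rpy [-3.1407e+00 -8.0000e-04 -1.1840e-01] -> tool d [-0.53  1.36  0.24] rotvec [-0.0009 -0.0008 -0.0014]
```

```bash
python3 -m handwheel '0 0 0 0 0.5 0 0;0 0 0 0 0 0 0;0 0 0 0 0 0 0;0 0 0 0 0 0 0;0 0 0 0 0 0 0' 70
python3 -m handwheel '0 0 0 0 0 0 0;0 0 0 0 0 0 0;0 0 0 0 0 0 0;0 0 0 0 0 0 0;0 0 0 0 0 0 0' 70
```

```text
clock: 4.92
eef_pos: [494.9, 402.2, 77.8]
tcp_rot: [-3.141, -0.001, -0.118]
contact_force: [-0.4, 0.5, 0.0]
opening: 0.303
grasp_force: 0.0
clock: 5.33
eef_pos: [495.0, 402.3, 77.8]
tcp_rot: [-3.141, -0.001, -0.118]
contact_force: [-0.8, 0.0, 5.9]
opening: 0.206
grasp_force: 68.9
```

Gripped: the opening is about 17.5 mm at 69 N. Now lift and turn.

```bash
python3 -m handwheel '0 0 0 0 0 -10 0;0 0 0 0 0 -25 0;0 0 0 0 0 -35 0;0 0 0 0 0 -40 0;0 0 0 0 0 -40 0'
python3 -m handwheel '0 0 -.1 0 0 -10 0;0 0 -.117 0 0 0 0;0 0 -.117 0 0 0 0;0 0 -.117 0 0 0 0;0 0 -.117 0 0 0 0'
python3 -m handwheel '0 0 -.117 0 0 0 0;0 0 -.117 0 0 0 0;0 0 -.117 0 0 0 0;0 0 -.117 0 0 0 0;0 0 -.117 0 0 0 0'
python3 -m handwheel '0 0 -.117 0 0 0 0;0 0 -.117 0 0 0 0;0 0 -.117 0 0 0 0;0 0 0 0 0 0 0;0 0 0 0 0 0 0'
python3 -c "
from h import *
go(506,77,230,1.384)"
```

```text
clock: 5.75
eef_pos: [494.0, 401.2, 228.4]
tcp_rot: [3.14, 0.002, -0.118]
contact_force: [1.8, 0.3, -1.4]
opening: 0.201
grasp_force: 68.3
clock: 6.17
eef_pos: [494.4, 401.6, 237.5]
tcp_rot: [3.141, 0.001, 0.456]
contact_force: [-1.0, 0.1, -1.4]
opening: 0.203
grasp_force: 68.4
clock: 6.58
eef_pos: [494.4, 401.6, 237.3]
tcp_rot: [-3.141, 0.001, 1.041]
contact_force: [-0.4, -0.1, -1.8]
opening: 0.203
grasp_force: 68.4
clock: 7.0
eef_pos: [494.5, 401.7, 237.3]
tcp_rot: [-3.141, 0.001, 1.382]
contact_force: [-0.7, 0.2, -1.4]
opening: 0.2
grasp_force: 68.4
t 7.0 pos [494.5 401.7 237.3] rpy [-3.1412e+00  5.0000e-04  1.3821e+00] -> tool d [-316.79   72.19    7.43] rotvec [-0.0004  0.0005 -0.0019]
```

```bash
python3 -m handwheel '0 0 0 -20 4 0 0;0 0 0 -40 9 0 0;0 0 0 -40 9 0 0;0 0 0 -40 9 0 0;0 0 0 -40 9 0 0'
python3 -m handwheel '0 0 0 -40 9 0 0;0 0 0 -40 9 0 0;0 0 0 -36 9 0 0;0 0 0 -20 5 0 0;0 0 0 0 0 0 0'
python3 -m handwheel '0 0 0 0 0 0 0;0 0 0 0 0 0 0;0 0 0 0 0 0 0'
python3 - <<'E'
from h import *
import json
go(506,77,230,1.384)
p=cams.camera_params("wrist");im=cams.grab_frame("wrist")[:,:,::-1].copy();cv2.imwrite("pics/w4.png",im);json.dump({k:np.asarray(v).tolist() for k,v in p.items()},open("w4.json","w"))
E
```

```text
clock: 7.42
eef_pos: [500.5, 216.0, 237.3]
tcp_rot: [-3.142, 0.0, 1.382]
contact_force: [1.2, 0.1, -0.8]
opening: 0.204
grasp_force: 68.4
clock: 7.83
eef_pos: [507.2, 74.4, 237.5]
tcp_rot: [3.141, 0.001, 1.378]
contact_force: [0.2, -0.2, -1.6]
opening: 0.2
grasp_force: 68.4
clock: 8.08
eef_pos: [507.4, 79.0, 237.3]
tcp_rot: [-3.142, -0.0, 1.385]
contact_force: [0.6, -0.2, -0.7]
opening: 0.198
grasp_force: 68.4
t 8.08 pos [507.4  79.  237.3] rpy [-3.1415e+00 -3.0000e-04  1.3852e+00] -> tool d [-2.18 -0.99  7.3 ] rotvec [-0.0001 -0.0003  0.0012]
```

View pics/w4.png

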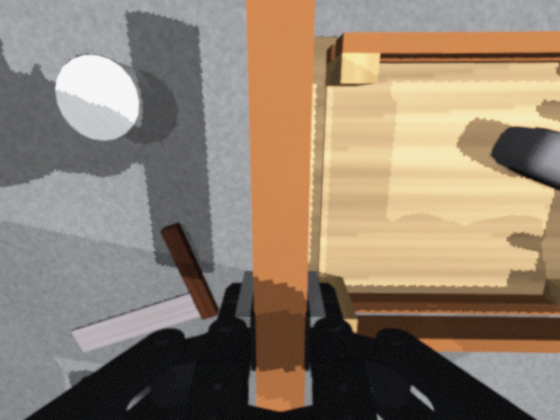

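The board is square in the grip (its centre column is 280 along its whole length), with the open end at about columns 318–345. I'll refine the crate's yaw and y from the two outer side-wall edges here (rows about 33 and 350).

```bash
python3 - <<'E'
from h import *
import json; p=json.load(open("w4.json")); im=cv2.imread("pics/w4.png")
S=cv2.GaussianBlur(cv2.cvtColor(im,cv2.COLOR_BGR2HSV)[:,:,1],(3,3),0).astype(float)
def fit(lo,hi,sgn):
    pts=[(c,lo+.5+int(np.argmax(sgn*np.diff(S[lo:hi,c])))) for c in range(380,552,2)]
    P=onz("w",pts,102,p)[:,:2]; vx,vy,x,y=cv2.fitLine(P.astype(np.float32),cv2.DIST_HUBER,0,.01,.01).ravel()
    if vx<0:vx,vy=-vx,-vy
    print("yaw",np.arctan2(vy,vx).round(4),"pt",x,y,"rows",pts[0],pts[-1],"resid",np.median(abs((P-[x,y])@[vy,-vx])).round(2)); return np.array([x,y])
a=fit(22,48,1);b=fit(335,368,-1)
for yaw in(-.184,-.187,-.190):
    n=np.array([-np.sin(yaw),np.cos(yaw)]); print(yaw,"y of left/right edge, width, mid",(a@n).round(1),(b@n).round(1),((a-b)@n).round(1),"mid",((a+b)@n/2).round(2),"TCP",(r.sense()["eef_pos"][:2]@n).round(2),"prior origin",(np.array([544.7,69])@n).round(2))
E
```

```text
yaw -0.1922 pt 632.4698 174.8479 rows (380, 31.5) (550, 30.5) resid 0.05
yaw -0.1918 pt 648.92444 -72.3995 rows (380, 349.5) (550, 352.5) resid 0.4
-0.184 y of left/right edge, width, mid 287.6 47.6 240.1 mid 167.58 TCP 170.59 prior origin 167.5
-0.187 y of left/right edge, width, mid 289.4 49.5 239.9 mid 169.44 TCP 172.04 prior origin 169.06
-0.19 y of left/right edge, width, mid 291.1 51.5 239.7 mid 171.3 TCP 173.49 prior origin 170.63
```

```bash
python3 -m handwheel '0 0 .003 -2.5 0 20 0;0 0 0 0 0 35 0;0 0 0 0 0 35 0;0 0 0 0 0 30 0;0 0 0 0 0 20 0'
python3 -m handwheel '0 0 0 0 0 0 0;0 0 0 0 0 0 0;0 0 0 0 0 0 0'
python3 - <<'E'
from h import *
s=r.sense();go(506,77,89.8,1.3818); print(s["contact_force"],s["wrist_torque"], "crate x,y of TCP",(s["eef_pos"][:2]-[544.7,69.0])@Ro.from_euler("z",-.189).as_matrix()[:2,:2])
cv2.imwrite("pics/t1.png",cams.grab_frame("top")[:,:,::-1])
E
```

```text
clock: 8.55
eef_pos: [505.5, 76.5, 94.6]
tcp_rot: [-3.139, 0.001, 1.384]
contact_force: [-0.2, 0.4, -1.8]
opening: 0.203
grasp_force: 68.5
clock: 8.8
eef_pos: [507.8, 76.3, 98.4]
tcp_rot: [3.14, -0.0, 1.383]
contact_force: [0.9, -0.5, -0.3]
opening: 0.203
grasp_force: 68.4
t 8.8 pos [507.8  76.3  98.4] rpy [ 3.1403e+00 -5.0000e-04  1.3834e+00] -> tool d [ 0.33 -1.92  8.57] rotvec [ 0.0013 -0.0005  0.0016]
[ 0.8908318  -0.49943499 -0.30145391] [ 0.03143643 -0.01546555 -0.01681498] crate x,y of TCP [-37.60266504   0.25267493]
```

```bash
python3 -m handwheel '0 0 0 0 0 2 0;0 0 0 0 0 2 0;0 0 0 0 0 2 0;0 0 0 0 0 0 0;0 0 0 0 0 0 0'
python3 -m handwheel '0 0 0 0 0 1 0;0 0 0 0 0 0 0;0 0 0 0 0 0 0'
python3 -m handwheel '0 0 0 0 0 1 0;0 0 0 0 0 0 0;0 0 0 0 0 0 0'
```

```text
clock: 9.27
eef_pos: [506.9, 75.6, 91.4]
tcp_rot: [3.142, -0.0, 1.383]
contact_force: [-0.1, 0.8, -1.5]
opening: 0.203
grasp_force: 68.4
clock: 9.52
eef_pos: [506.9, 75.6, 90.2]
tcp_rot: [-3.141, 0.0, 1.383]
contact_force: [0.2, 0.4, -1.2]
opening: 0.204
grasp_force: 68.4
clock: 9.77
eef_pos: [507.1, 75.6, 89.7]
tcp_rot: [3.141, -0.0, 1.383]
contact_force: [-1.4, -0.2, 4.1]
opening: 0.201
grasp_force: 69.5
```

It is resting on the base (Fz about +4 N). I'll take off most of that load, then slide in: fast at first, slowly near contact.

```bash
python3 -m handwheel '0 0 .001 0 0 -0.2 0;0 0 0 0 5 0 0;0 0 0 0 6 0 0;0 0 0 0 5 0 0;0 0 0 0 2 0 0'
python3 -m handwheel '0 0 0 0 1 0 0;0 0 0 0 1 0 0;0 0 0 0 0 0 0;0 0 0 0 0 0 0'
python3 - <<'E'
from h import *
s=r.sense();print(s["contact_force"],s["wrist_torque"],s["tcp_rot"],"crate x,y of TCP",(s["eef_pos"][:2]-[544.7,69.0])@Ro.from_euler("z",-.189).as_matrix()[:2,:2])
cv2.imwrite("pics/s1.png",cams.grab_frame("scene")[:,:,::-1])
im=cv2.imread("pics/s1.png");t=cams.grab_frame("top")[:,:,::-1]
a=cv2.resize(im[180:330,170:350],(720,600))[:, :480];b=cv2.resize(t[100:240,200:325],None,fx=2.5,fy=2.5);b=np.pad(b,((0,600-b.shape[0]),(0,0),(0,0)))
cv2.imwrite("pics/s1c.png",np.hstack([cv2.resize(im[190:320,200:340],(480,446)),b[:446]]))
E
```

```text
clock: 10.18
eef_pos: [523.9, 72.3, 89.7]
tcp_rot: [-3.139, 0.0, 1.382]
contact_force: [-12.6, 2.0, 18.9]
opening: 0.199
grasp_force: 72.5
clock: 10.52
eef_pos: [524.6, 72.2, 89.8]
tcp_rot: [-3.137, 0.0, 1.381]
contact_force: [-9.2, 3.5, 14.2]
opening: 0.2
grasp_force: 71.9
[-9.22678156  3.4933466  14.24004878] [0.61252139 2.05529465 0.02069452] [-3.13716553e+00  4.97330483e-04  1.38128852e+00] crate x,y of TCP [-20.36622109  -0.652371  ]
```

View pics/s1c.png

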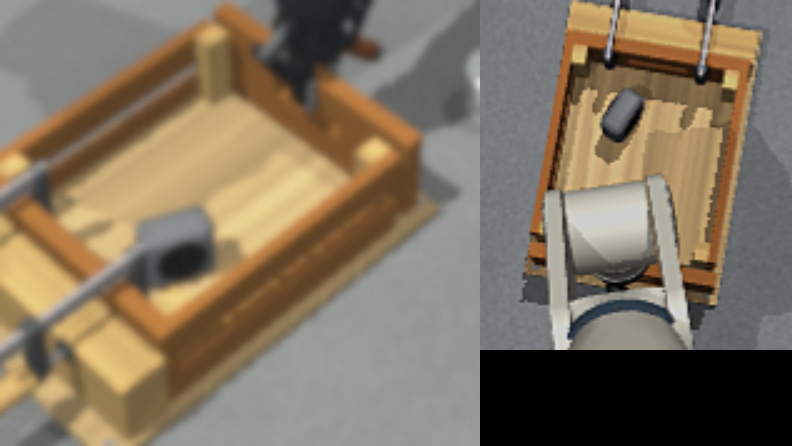

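The board drags on the base (horizontal 9 N, Fz 14 N). The view shows it standing across the end with a gap of roughly 10 mm still to go, in line with the side walls. I'll lift it clear by about 1 mm before going on.

```bash
python3 -m handwheel '0 0 0 0 0 -1 0;0 0 0 0 0 0 0;0 0 0 0 0 0 0;0 0 0 0 0 0 0'
python3 - <<'E'
from h import *
s=r.sense();print(s["contact_force"],s["wrist_torque"],s["tcp_rot"],"crate x,y of TCP",(s["eef_pos"]-[544.7,69.0,12])@Ro.from_euler("z",-.189).as_matrix())
E
```

```text
clock: 10.95
eef_pos: [526.8, 71.9, 90.4]
tcp_rot: [3.141, -0.0, 1.382]
contact_force: [0.3, -0.2, -1.9]
opening: 0.201
grasp_force: 69.3
[ 0.33776058 -0.23995088 -1.94764464] [-0.01146721  0.00925574  0.0126397 ] [ 3.14126268e+00 -3.41772739e-05  1.38180323e+00] crate x,y of TCP [-18.07860054  -0.54315081  78.36607367]
```

```bash
python3 -m handwheel '0 0 0 0.4 2 0 0;0 0 0 0 2 0 0;0 0 0 0 1 0 0;0 0 0 0 0 0 0;0 0 0 0 0 0 0'
python3 -m handwheel '0 0 0 0 0.7 0 0;0 0 0 0 0.7 0 0;0 0 0 0 0 0 0;0 0 0 0 0 0 0'
python3 -m handwheel '0 0 0 0 0.5 0 0;0 0 0 0 0 0 0;0 0 0 0 0.5 0 0;0 0 0 0 0 0 0'
```

```text
clock: 11.37
eef_pos: [531.7, 71.3, 90.4]
tcp_rot: [-3.142, -0.0, 1.382]
contact_force: [-0.0, -0.5, -1.6]
opening: 0.199
grasp_force: 69.3
clock: 11.7
eef_pos: [533.0, 71.1, 90.5]
tcp_rot: [3.142, -0.0, 1.382]
contact_force: [0.4, -1.6, -1.7]
opening: 0.206
grasp_force: 69.3
clock: 12.03
eef_pos: [534.0, 70.9, 90.5]
tcp_rot: [3.141, -0.0, 1.382]
contact_force: [0.6, -0.7, -1.1]
opening: 0.2
grasp_force: 69.3
```

```bash
python3 -m handwheel '0 0 0 0 0.4 0 0;0 0 0 0 0 0 0;0 0 0 0 0 0 0'
python3 -m handwheel '0 0 0 0 0.4 0 0;0 0 0 0 0 0 0;0 0 0 0 0 0 0'
python3 -m handwheel '0 0 0 0 0.4 0 0;0 0 0 0 0 0 0;0 0 0 0 0 0 0'
```

```text
clock: 12.28
eef_pos: [534.3, 70.8, 90.5]
tcp_rot: [-3.142, 0.0, 1.382]
contact_force: [0.0, 0.6, -1.2]
opening: 0.2
grasp_force: 69.3
clock: 12.53
eef_pos: [534.7, 70.8, 90.5]
tcp_rot: [3.142, 0.0, 1.382]
contact_force: [0.1, -0.6, -2.1]
opening: 0.201
grasp_force: 69.3
clock: 12.78
eef_pos: [535.1, 70.7, 90.5]
tcp_rot: [3.142, -0.0, 1.382]
contact_force: [0.3, 0.1, -1.5]
opening: 0.202
grasp_force: 69.3
```

```bash
python3 -m handwheel '0 0 0 0 0.4 0 0;0 0 0 0 0 0 0;0 0 0 0 0 0 0'
python3 -m handwheel '0 0 0 0 0.3 0 0;0 0 0 0 0 0 0;0 0 0 0 0 0 0'
python3 -m handwheel '0 0 0 0 0.3 0 0;0 0 0 0 0 0 0;0 0 0 0 0 0 0'
```

```text
clock: 13.03
eef_pos: [535.5, 70.6, 90.5]
tcp_rot: [3.142, -0.0, 1.382]
contact_force: [0.8, 0.7, -0.9]
opening: 0.2
grasp_force: 69.3
clock: 13.28
eef_pos: [535.8, 70.5, 90.5]
tcp_rot: [3.142, -0.0, 1.382]
contact_force: [-0.3, -0.8, -1.2]
opening: 0.203
grasp_force: 69.3
clock: 13.53
eef_pos: [536.1, 70.5, 90.5]
tcp_rot: [3.142, -0.0, 1.382]
contact_force: [1.4, 0.7, -0.7]
opening: 0.202
grasp_force: 69.3
```

```bash
python3 -m handwheel '0 0 0 0 0.3 0 0;0 0 0 0 0 0 0;0 0 0 0 0 0 0'
python3 -m handwheel '0 0 0 0 0.3 0 0;0 0 0 0 0 0 0;0 0 0 0 0 0 0'
python3 -m handwheel '0 0 0 0 0.3 0 0;0 0 0 0 0 0 0;0 0 0 0 0 0 0'
python3 -c "
from h import *
s=r.sense();print(s['contact_force'],s['wrist_torque'])"
```

```text
clock: 13.78
eef_pos: [536.3, 70.5, 90.5]
tcp_rot: [-3.142, 0.0, 1.382]
contact_force: [-0.1, -0.3, -0.4]
opening: 0.203
grasp_force: 69.2
clock: 14.03
eef_pos: [536.5, 70.4, 90.4]
tcp_rot: [-3.141, 0.0, 1.382]
contact_force: [-1.3, 0.7, -0.4]
opening: 0.196
grasp_force: 69.3
clock: 14.28
eef_pos: [536.5, 70.4, 90.4]
tcp_rot: [-3.141, 0.0, 1.382]
contact_force: [-3.0, 1.4, 0.1]
opening: 0.201
grasp_force: 69.6
[-3.01465381  1.42291426  0.07432859] [ 0.21462771  0.39948409 -0.17258201]
```

There is contact at 3 N, at TCP x of about 536.5. The moment about z hints that the right end touches first, so a small yaw trim is needed. I'll back off slightly, seat it on the base, trim the yaw and press.

```bash
python3 -m handwheel '0 0 .002 0 -0.8 0 0;0 0 0 0 0 0.4 0;0 0 0 0 0 0 0;0 0 0 0 0 0 0'
python3 -m handwheel '0 0 0 0 0 0.25 0;0 0 0 0 0 0 0;0 0 0 0 0 0 0'
python3 -c "
from h import *
s=r.sense();print(s['contact_force'],s['wrist_torque'],s['tcp_rot'],s['eef_pos'])"
```

```text
clock: 14.62
eef_pos: [536.5, 70.4, 90.2]
tcp_rot: [3.141, -0.0, 1.38]
contact_force: [-0.4, 0.1, -1.1]
opening: 0.197
grasp_force: 69.2
clock: 14.87
eef_pos: [536.2, 70.5, 89.8]
tcp_rot: [3.142, -0.0, 1.38]
contact_force: [0.4, -0.0, -1.3]
opening: 0.2
grasp_force: 69.2
[ 0.36273174 -0.00917358 -1.33971271] [-0.00981428 -0.03285307 -0.05626825] [ 3.14152032e+00 -1.16222433e-05  1.37977461e+00] [536.24875732  70.46207949  89.81268961]
```

```bash
python3 -m handwheel '0 0 0 0 0 0.2 0;0 0 0 0 0 0 0;0 0 0 0 0 0 0'
python3 -m handwheel '0 0 0 0 0.4 0 0;0 0 0 0 0 0 0;0 0 0 0 0 0 0'
python3 -m handwheel '0 0 0 0 0.4 0 0;0 0 0 0 0 0 0;0 0 0 0 0 0 0'
python3 -c "
from h import *
s=r.sense();print(s['contact_force'],s['wrist_torque'],s['tcp_rot'],s['eef_pos'])"
```

```text
clock: 15.12
eef_pos: [536.2, 70.5, 89.7]
tcp_rot: [3.141, -0.0, 1.38]
contact_force: [0.8, -0.1, 0.3]
opening: 0.202
grasp_force: 69.5
clock: 15.37
eef_pos: [536.4, 70.4, 89.7]
tcp_rot: [-3.141, 0.0, 1.38]
contact_force: [-2.4, -0.1, 3.1]
opening: 0.203
grasp_force: 69.8
clock: 15.62
eef_pos: [536.5, 70.4, 89.7]
tcp_rot: [-3.141, 0.0, 1.38]
contact_force: [-2.8, 1.0, 5.7]
opening: 0.203
grasp_force: 70.3
[-2.80122112  0.98219852  5.7175284 ] [ 0.24562585  0.77729574 -0.06546875] [-3.14060693e+00  6.31045783e-05  1.37964091e+00] [536.51362404  70.38920792  89.74858957]
```

```bash
python3 -m handwheel '0 0 0 0 0.4 0 0;0 0 0 0 0 0 0;0 0 0 0 0 0 0'
python3 -m handwheel '0 0 0 0 0.4 0 0;0 0 0 0 0 0 0;0 0 0 0 0 0 0'
python3 -c "
from h import *
s=r.sense();print(s['contact_force'],s['wrist_torque'],s['tcp_rot'],s['eef_pos'])"
```

```text
clock: 15.87
eef_pos: [536.5, 70.4, 89.7]
tcp_rot: [-3.14, 0.0, 1.38]
contact_force: [-5.2, 1.1, 6.1]
opening: 0.203
grasp_force: 70.5
clock: 16.12
eef_pos: [536.5, 70.4, 89.7]
tcp_rot: [-3.139, 0.0, 1.38]
contact_force: [-6.6, 2.6, 7.6]
opening: 0.2
grasp_force: 70.8
[-6.61315311  2.5902341   7.62592137] [ 0.43536455  1.08011004 -0.0461801 ] [-3.13911649e+00  2.53857991e-04  1.37962492e+00] [536.52461808  70.37809321  89.70085482]
```

The contact is solid. Fz has built up, so base friction carries part of the push. I'll unload it slightly and trim the tilt so the bottom edge seats too.

```bash
python3 -m handwheel '-.002 0 0 0 0 -0.3 0;0 0 0 0 0 0 0;0 0 0 0 0 0 0;0 0 0 0 0 0 0'
cat >> h.py <<'E'
def st():
    s=r.sense();A=Ro.from_euler("z",-.191).as_matrix();print(round(s["clock"],2),"F crate",(s["contact_force"]@A).round(2),"tau crate",(s["wrist_torque"]@A).round(3),"rpy",s["tcp_rot"].round(4),"pos",s["eef_pos"].round(2))
E
python3 -c "
from h import *
st()"
```

```text
clock: 16.45
eef_pos: [536.6, 70.3, 89.7]
tcp_rot: [-3.141, 0.0, 1.38]
contact_force: [-5.7, 1.7, 4.2]
opening: 0.2
grasp_force: 70.2
16.45 F crate [-5.9   0.61  4.2 ] tau crate [ 0.208  0.965 -0.001] rpy [-3.1412e+00  3.0000e-04  1.3796e+00] pos [536.55  70.35  89.71]
```

```bash
python3 -m handwheel '0 0 0 0 0 -0.3 0;0 0 0 0 0 0 0;0 0 0 0 0.3 0 0;0 0 0 0 0 0 0;0 0 0 0 0 0 0'
python3 -c "
from h import *
st()"
```

```text
clock: 16.87
eef_pos: [536.6, 70.4, 89.7]
tcp_rot: [-3.141, 0.0, 1.38]
contact_force: [-7.1, 2.9, 2.1]
opening: 0.2
grasp_force: 69.8
16.87 F crate [-7.52  1.47  2.12] tau crate [ 0.372  0.964 -0.034] rpy [-3.1407e+00  3.0000e-04  1.3797e+00] pos [536.61  70.36  89.74]
```

```bash
python3 -m handwheel '-.003 0 0 0 0.4 -0.2 0;0 0 0 0 0 0 0;0 0 0 0 0.3 0 0;0 0 0 0 0 0 0;0 0 0 0 0 0 0'
python3 -c "
from h import *
st()"
```

```text
clock: 17.28
eef_pos: [536.6, 70.4, 89.7]
tcp_rot: [3.141, 0.0, 1.38]
contact_force: [-8.0, 5.5, 1.6]
opening: 0.202
grasp_force: 69.8
17.28 F crate [-8.89  3.93  1.6 ] tau crate [0.467 1.22  0.036] rpy [3.1408e+00 5.0000e-04 1.3796e+00] pos [536.61  70.36  89.72]
```

```bash
python3 -m handwheel '0 0 0 0.4 0.4 0 0;0 0 0 0 0 0 0;0 0 0 0 0.4 0 0;0 0 0 0 0 0 0;0 0 0 0 0 0 0'
python3 -c "
from h import *
st()"
```

```text
clock: 17.7
eef_pos: [536.6, 70.4, 89.7]
tcp_rot: [-3.141, 0.001, 1.38]
contact_force: [-11.2, 3.1, 4.8]
opening: 0.202
grasp_force: 70.2
17.7 F crate [-11.57   0.93   4.77] tau crate [ 0.221  1.574 -0.014] rpy [-3.1408e+00  1.2000e-03  1.3796e+00] pos [536.65  70.35  89.69]
```

```bash
python3 -m handwheel '-.002 0 0 0 0.1 -0.3 0;0 0 0 0 0 0 0;0 0 0 0 0 0 0;0 0 0 0 0 0 0;0 0 0 0 0 0 0'
python3 -c "
from h import *
st()"
```

```text
clock: 18.12
eef_pos: [536.6, 70.3, 89.7]
tcp_rot: [3.141, 0.001, 1.38]
contact_force: [-11.0, 4.0, 1.2]
opening: 0.206
grasp_force: 70.0
18.12 F crate [-11.52   1.8    1.24] tau crate [0.366 1.533 0.034] rpy [3.1407e+00 1.2000e-03 1.3796e+00] pos [536.62  70.35  89.71]
```

```bash
python3 -m handwheel '0 0 0 0.1 0.15 0 0;0 0 0 0 0 0 0;0 0 0 0 0 0 0;0 0 0 0 0 0 0;0 0 0 0 0 0 0'
python3 - <<'E'
from h import *
st()
im=cams.grab_frame("scene")[:,:,::-1];t=cams.grab_frame("top")[:,:,::-1];w=cams.grab_frame("wrist")[:,:,::-1]
a=cv2.resize(im[185:300,225:345],(400,383),interpolation=cv2.INTER_CUBIC)
cv2.imwrite("pics/fin.png",np.vstack([np.hstack([a,cv2.resize(t[165:240,205:305],(400,300)) if 0 else cv2.resize(t[165:240,203:303],(400,383))]),np.pad(cv2.resize(w[0:210,160:440],(280,210)),((0,0),(0,520),(0,0)))]))
st()
E
```

```text
clock: 18.53
eef_pos: [536.6, 70.3, 89.7]
tcp_rot: [3.141, 0.001, 1.38]
contact_force: [-12.3, 3.0, 2.9]
opening: 0.199
grasp_force: 70.1
18.53 F crate [-12.62   0.66   2.93] tau crate [0.288 1.577 0.04 ] rpy [3.1409e+00 1.4000e-03 1.3796e+00] pos [536.64  70.35  89.73]
18.68 F crate [-11.32   1.1    2.96] tau crate [0.254 1.647 0.006] rpy [3.1410e+00 1.4000e-03 1.3796e+00] pos [536.6   70.36  89.7 ]
```

View pics/fin.png

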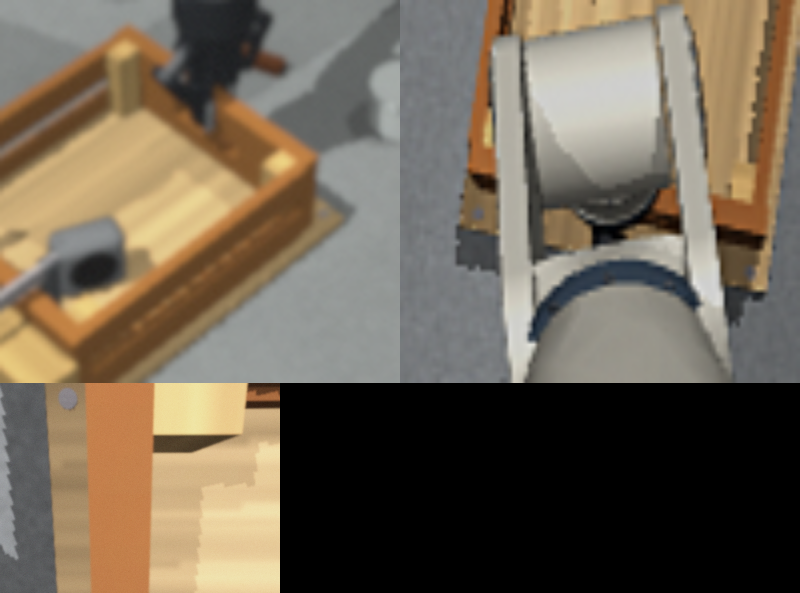

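The board stands flush against the crate. The wrist crop shows no gap at the post (153,400), the scene crop shows an even corner at (315,155), and the top crop shows both ends in line with the side walls. Now I'll hold the push.

```bash
python3 -m handwheel '0 0 0 0 0.1 0 0;0 0 0 0 0 0 0;0 0 0 0 0 0 0;0 0 0 0 0 0 0;0 0 0 0 0 0 0' | grep -E "clock|contact"; python3 -c "from h import *;st()"
python3 -m handwheel '0 0 0 0 0 0 0;0 0 0 0 0 0 0;0 0 0 0 0 0 0;0 0 0 0 0 0 0;0 0 0 0 0 0 0' | grep -E "clock|contact"; python3 -c "from h import *;st()"
python3 -m handwheel '0 0 0 0 0 0 0;0 0 0 0 0 0 0;0 0 0 0 0 0 0;0 0 0 0 0 0 0;0 0 0 0 0 0 0' | grep -E "clock|contact"; python3 -c "from h import *;st()"
python3 -m handwheel '0 0 0 0 0 0 0;0 0 0 0 0 0 0;0 0 0 0 0 0 0;0 0 0 0 0 0 0;0 0 0 0 0 0 0' | grep -E "clock|contact"; python3 -c "from h import *;st()"
```

```text
clock: 19.1
contact_force: [-11.7, 3.1, 3.0]
19.1 F crate [-12.09   0.78   2.96] tau crate [ 0.307  1.649 -0.031] rpy [3.1412e+00 1.4000e-03 1.3796e+00] pos [536.62  70.35  89.72]
clock: 19.52
contact_force: [-11.7, 3.2, 3.6]
19.52 F crate [-12.05   0.91   3.6 ] tau crate [3.050e-01 1.623e+00 1.000e-03] rpy [3.1411e+00 1.4000e-03 1.3796e+00] pos [536.63  70.34  89.72]
clock: 19.93
contact_force: [-11.7, 2.7, 3.7]
19.93 F crate [-12.02   0.43   3.7 ] tau crate [ 0.325  1.681 -0.046] rpy [3.1411e+00 1.4000e-03 1.3796e+00] pos [536.63  70.35  89.71]
clock: 20.35
contact_force: [-11.9, 2.4, 3.1]
20.35 F crate [-12.14   0.06   3.09] tau crate [ 0.28   1.6   -0.065] rpy [3.1411e+00 1.4000e-03 1.3796e+00] pos [536.63  70.35  89.72]
```

```bash
python3 -m handwheel '0 0 0 0 0 0 0;0 0 0 0 0 0 0;0 0 0 0 0 0 0;0 0 0 0 0 0 0;0 0 0 0 0 0 0' | grep -E "clock|contact"
python3 -m handwheel '0 0 0 0 0 0 0;0 0 0 0 0 0 0;0 0 0 0 0 0 0;0 0 0 0 0 0 0;0 0 0 0 0 0 0' | grep -E "clock|contact"
python3 -m handwheel '0 0 0 0 0 0 0;0 0 0 0 0 0 0;0 0 0 0 0 0 0;0 0 0 0 0 0 0;0 0 0 0 0 0 0' | grep -E "clock|contact"
python3 -m handwheel '0 0 0 0 0 0 0;0 0 0 0 0 0 0;0 0 0 0 0 0 0;0 0 0 0 0 0 0;0 0 0 0 0 0 0' | grep -E "clock|contact"
python3 -m handwheel '0 0 0 0 0 0 0;0 0 0 0 0 0 0;0 0 0 0 0 0 0;0 0 0 0 0 0 0;0 0 0 0 0 0 0' | grep -E "clock|contact"
python3 -m handwheel '0 0 0 0 0 0 0;0 0 0 0 0 0 0;0 0 0 0 0 0 0;0 0 0 0 0 0 0;0 0 0 0 0 0 0' | grep -E "clock|contact"
python3 -c "
from h import *
st();print(r.sign_off())"
```

```text
clock: 20.77
contact_force: [-11.6, 3.6, 2.5]
clock: 21.18
contact_force: [-10.9, 2.9, 2.5]
clock: 21.6
contact_force: [-12.3, 3.8, 2.9]
clock: 22.02
contact_force: [-12.1, 3.7, 2.7]
clock: 22.43
contact_force: [-12.0, 2.5, 4.0]
clock: 22.85
contact_force: [-12.3, 3.1, 2.4]
22.85 F crate [-12.65   0.72   2.41] tau crate [0.245 1.671 0.063] rpy [3.1411e+00 1.4000e-03 1.3796e+00] pos [536.63  70.34  89.72]
the job is handed in; nothing more can be done
None
```

The slotted end board stands upright across the open end, flush with the sides and bottom to within about 1 mm as far as I can measure, held with a steady push of about 12 N (11–12.7 N at the wrist) for over 3.7 s and still on when I handed in at 22.9 s; the arm touched nothing else.

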